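# Ring-test a row of bisque pots

### The arm

A 6-joint arm with a two-finger parallel gripper is mounted at the origin on the work surface. World frame = base frame: x ahead of the robot, y to its left, z up, the work surface at z = 0. Lengths are in m, angles in rad, forces in N, time in s.
With the tool pointing down it reaches from about 0.325 to 0.9 m from the base axis. Payload 3.5 kg.
Tool frame: the origin (TCP) lies on the centre line of the jaws, within the pads' length; the fingertips stand 17 mm ahead of it and the grasp point (between the pads) lies 2 mm behind it; z points along the fingers, y is the line along which they close (so a half turn about z gives the same grasp; the last joint's range is limited). The gripper opens to 85 mm and grips with 20 to 120 N. Pads are 22 mm wide; open, the fingers measure 114 mm over their backs; the gripper's body (76 mm by 85 mm) begins 54 mm behind the grasp point. The pads swing forward as they close: fully open they stand 13 mm farther back than shut.
Start: joints at [1.022, 0.276, -0.026, 1.268, 0, 1.467], TCP at [0.269, 0.564, 0.248] pointing down, gripper open.
Joint ranges: [-3.12, 3.12], [-0.85, 1.88], [-1.08, 1.24], [-1.95, 2.15], [-1.57, 1.53], [-3.14, 3.14]. Speed limits (rad/s): [2.57, 2.57, 3.14, 3.14, 3.14, 3.14].

### API

Orientations are given as [roll, pitch, yaw] about the fixed x, y, z axes, in that order (R = Rz(yaw) Ry(pitch) Rx(roll)).
In Python, from bench import manip, cams, job gives the robot as it stands. The module is installed in compiled form; this text tells all that it offers.
- The arm moves only by the tool play_rows, never from a script. Its argument "moves" is a list of rows, each an object with "hand": the opening, from 0 (shut) to 1 (fully open); "xyz": the shift along the tool's x, y, z in cm, a list of three; "roll": the turn about the tool's z in degrees. A call has 1 to 8 rows; each row shifts and turns the commanded pose from where the row before left it, along the tool's axes as they then stand; what a row does not reach is not made up. A row lasts 1/12 s, in which the tool goes at most 41.7 mm and 7.16 degrees, less where a joint would pass 70% of its speed; a pose out of reach is approached as far as the arm can. A call is refused whole if a number of a shift passes 4.17 or a number of a turn 7.16, either way. A call with a gripper value outside its range is refused whole. The fingers move at their own pace and stop on an object; the grip force is fixed at half the most. Time passes only in rows, so rows that do not move let the fingers close. It gives the time, the measured TCP pose, the force, the opening and the grip force at its end, in the units of the state.
- manip.state(): the state, without advancing time (a new reading comes with each control period).
- cams.grab_frame(name): name is "scene" or "top" or "wrist"; returns the picture (420x560x3 uint8, red, green, blue); there is no depth.
- cams.camera_info(name): a dict with "K" (3x3 intrinsics, pixels), "dist" ([k1, k2, p1, p2, k3] as OpenCV has them; the pictures are not rectified), "camera_from_world" (4x4, takes a point from world to camera coordinates). Camera axes: x right, y up, looking along -z (the intrinsics and any distortion apply to the point x, -y, -z); pixel columns grow to the right and rows downward; lengths in m; the calibration is good to about 2 mm. A picture is of the moment at which its call begins: read the wrist's pose just before it. camera_info takes no time and is no camera call; for the wrist camera it gives the pose at the moment of the call.
- job.job_done(): hands the job in; it is judged then, once.
The state is a dict: "clock": time; "joint_positions": joint angles; "joint_velocities": joint speeds; "joint_torque": joint torques, N m; "eef_pos": TCP position; "tool_rot": TCP orientation; "force": force on the tool from outside, world axes, zero at the start; "ft_torque": the same for the moment, N m; "opening": finger opening in m; "grasp_force": force on a finger pad.
Only numpy, scipy, OpenCV 4.12 (cv2) and the standard library are available. Lean on these libraries where they do the work, as an engineer would, in place of code of your own. Each camera call takes 0.05 s, during which the arm holds its last target. There are 200 camera calls.

### The job

Ring-test the three bisque-fired pots standing on the ware board: working from the left end of the board to the right (left and right as seen from the robot), tap each pot lightly on its outside wall with the closed fingertips, coming clear of it before going on to the next. Bisque is brittle and must only be touched: never grasp or lift a pot, knock it hard, push it along the board or rock it, and leave the kiln posts and tools around the pots alone.

Things in the scene. Friction and masses are not known exactly. Their poses are not given: they have to be found in the camera images.
- ware_board: fixed plywood ware board, 170 x 540 x 18 mm, its top at z = 0.024. Origin at the centre of its underside; y along its length towards its left end, x across it, away from the robot; turned up to 0.18 rad. Pots stand at about y = +0.175, 0, -0.175 of the board and x = 0, give or take 10 mm, in an order that differs from run to run; each slides sideways at about 2 to 5 N.
- bowl: loose open bowl of buff bisque clay, 0.4 to 0.6 kg, 60 mm high; outer radius 42 mm at the foot, widening all the way to 63 mm at the rim (a finger pointing straight down beside it meets the rim first). Origin at the centre of its underside, z up. Like the others it rocks if pushed higher than about 60 mm above the board.
- mug: loose barrel-shaped open mug of the same buff clay, 0.35 to 0.55 kg, 84 mm high; outer radius 40 mm at the foot, 48 mm at the belly (45 mm above its foot), 39 mm at the rim; a loop handle reaches to 76 mm from the axis on its own +x side, which is turned away from the robot (within about 0.55 rad of world +x). Origin at the centre of its underside, z up.
- vase: loose round-bellied bottle vase of the same buff clay, 0.4 to 0.65 kg, 100 mm high; outer radius 41 mm at the foot, 51 mm at the belly (its widest, 46 mm above its foot), narrowing above to a neck of 18 to 22 mm radius. Origin at the centre of its underside, z up.
- post_a: loose hollow white ceramic kiln post, radius 16 mm, 50 mm high, standing on the ware board towards its far edge, between the left and middle pots. Origin at the centre of its underside. Bystander.
- post_b: a second such kiln post, towards the far edge between the middle and right pots. Bystander.
- stamp_a: small waisted wooden letter stamp, 42 x 16 x 16 mm, lying along its own x on the canvas-covered board (top at z = 0.006) between robot and ware board, to the left. Origin at the centre of its underside. Bystander.
- stamp_b: a second such stamp, to the right. Bystander.
- paint_jar: small yellow paint jar with white cap, radius 22 mm, 70 mm high, standing to the right of the ware board. Origin at the centre of its underside. Bystander.
- brush: thin blue paintbrush, 190 mm long and 10 mm thick, lying on the canvas-covered board in front to the left. Origin under its middle, bristles at +x. Bystander.
- trim_tool: wooden-handled wire loop trimming tool, 190 mm long and 14 mm thick, lying on the canvas-covered board in front to the right. Origin under its handle, loop at +x. Bystander.
Not all that is in view belongs to the job. What is shaped like the vase but black is not meant.

How it is judged:
On the way, in this order (a step that is already met when the one before it is completed fails the run):
1. the left-hand pot has been tapped with the fingers (more than 0.3 N) (((y of bowl in the frame of ware_board above 0.0875 m and contact force between the fingers and bowl above 0.3 N) or (y of mug in the frame of ware_board above 0.0875 m and contact force between the fingers and mug above 0.3 N) or (y of vase in the frame of ware_board above 0.0875 m and contact force between the fingers and vase above 0.3 N))).
2. the fingers have come clear of the pots (contact force between the fingers and bowl below 0.02 N and contact force between the fingers and mug below 0.02 N and contact force between the fingers and vase below 0.02 N), for 0.2 s.
3. the middle pot has been tapped with the fingers (more than 0.3 N) (((y of bowl in the frame of ware_board between -0.0875 and 0.0875 m and contact force between the fingers and bowl above 0.3 N) or (y of mug in the frame of ware_board between -0.0875 and 0.0875 m and contact force between the fingers and mug above 0.3 N) or (y of vase in the frame of ware_board between -0.0875 and 0.0875 m and contact force between the fingers and vase above 0.3 N))).
4. the fingers have come clear of the pots (all of step 2), for 0.2 s.
5. the right-hand pot has been tapped with the fingers (more than 0.3 N) (((y of bowl in the frame of ware_board below -0.0875 m and contact force between the fingers and bowl above 0.3 N) or (y of mug in the frame of ware_board below -0.0875 m and contact force between the fingers and mug above 0.3 N) or (y of vase in the frame of ware_board below -0.0875 m and contact force between the fingers and vase above 0.3 N))).
At the end, for the whole second after the job is handed in: All three pots stand upright (within 0.05 rad) and still (under 10 mm/s) on the ware board, each within 20 mm of where it stood at the start (distance of each of bowl, mug, vase from where it was at the start of the episode below 0.02 m and angle between each of bowl, mug, vase's own z axis and vertical below 0.05 rad and linear speed of each of bowl, mug, vase below 0.01 m/s); the robot touches nothing.
It fails at once if a pot is knocked or pressed hard (more than 20 N from the fingers) (contact force between the fingers and bowl above 20 N or contact force between the fingers and mug above 20 N or contact force between the fingers and vase above 20 N).
It fails at once if a pot is rocked by more than 0.17 rad (angle between any of bowl, mug, vase's own z axis and vertical above 0.17 rad).
It fails at once if a pot is pushed along or carried more than 25 mm from where it stood (distance of any of bowl, mug, vase from where it was at the start of the episode above 0.025 m).
It fails at once if a pot is lifted more than 10 mm (z of any of bowl, mug, vase in the frame of ware_board above 0.028 m).
It fails at once if a kiln post, stamp, jar, brush or tool is moved by more than 15 mm (distance of any of post_a, post_b, stamp_a, stamp_b, paint_jar, brush, trim_tool from where it was at the start of the episode above 0.015 m).
It also fails if it takes over 46 s, if anything falls off the work surface, if the arm or the gripper's body presses on something with over 40 N, if the wrist force passes 120 N, or if a joint passes its speed limit or range.

## Working session

There is one attempt and no reset: what is moved stays moved. The work goes in short steps, Python scripts to look and compute and a tool call to move; the robot and the scene stay as the last step left them, time stands still between calls to the robot, and variables do not carry over. Pictures are saved under pics/ and viewed, at most 10 in all, crops included, and the job is handed in when it is done.

Besides the shell and the picture viewer there is one more tool, called after "Call:" by a JSON object that holds its "fn" and its "kwargs". play_rows: Moves the arm, as the interface text tells. Its arguments: {"type":"object","properties":{"moves":{"type":"array"}},"required":["moves"]}

```bash
mkdir -p pics; python3 - <<'E'
from bench import manip,cams
import cv2
print(manip.state())
for n in("scene","top"):
    cv2.imwrite(f"pics/{n}0.png",cams.grab_frame(n)[:,:,::-1])
    i=cams.camera_info(n);print(n,i)
E
```

```text
{'clock': 0.0, 'joint_positions': array([ 1.02158583e+00,  2.77134929e-01, -2.79016367e-02,  1.26799541e+00,
       -1.42463434e-05,  1.46741221e+00]), 'joint_velocities': array([-8.96758639e-05, -1.32500798e-03, -1.39199889e-03, -3.36537208e-04,
       -9.23836631e-04, -4.26670147e-04]), 'joint_torque': array([ 2.20267084e-04, -4.45509338e+01,  2.95201278e+01,  1.62614143e-02,
       -1.29114951e-04, -7.34474838e-06]), 'eef_pos': array([0.26911314, 0.56326578, 0.24714868]), 'tool_rot': array([-3.13936747e+00, -2.16548317e-04,  2.69576604e+00]), 'force': array([-0.19898189, -0.57129946, -0.64896554]), 'ft_torque': array([-0.00556204,  0.03004353,  0.01948859]), 'grasp_force': 0.0, 'opening': 0.08500466172629803}
scene {'K': array([[442.6753704 ,   0.        , 283.15347218],
       [  0.        , 442.6753704 , 212.25392511],
       [  0.        ,   0.        ,   1.        ]]), 'dist': array([-0.06010585,  0.        ,  0.        ,  0.        ,  0.        ]), 'camera_from_world': array([[ 0.77270643,  0.63466798,  0.011015  , -0.33406863],
       [-0.51256907,  0.61362741,  0.60061165,  0.18435117],
       [ 0.37442988, -0.46974243,  0.79946502, -1.38605587],
       [ 0.        ,  0.        ,  0.        ,  1.        ]])}
top {'K': array([[463.7138215 ,   0.        , 277.01110774],
       [  0.        , 463.7138215 , 205.32839045],
       [  0.        ,   0.        ,   1.        ]]), 'dist': array([0.05242166, 0.        , 0.        , 0.        , 0.        ]), 'camera_from_world': array([[-0.01249481, -0.99963951, -0.02376413,  0.03100065],
       [ 0.99911755, -0.01343432,  0.03979488, -0.44039118],
       [-0.04009979, -0.02324593,  0.99892524, -1.292757  ],
       [ 0.        ,  0.        ,  0.        ,  1.        ]])}
```

View pics/scene0.png

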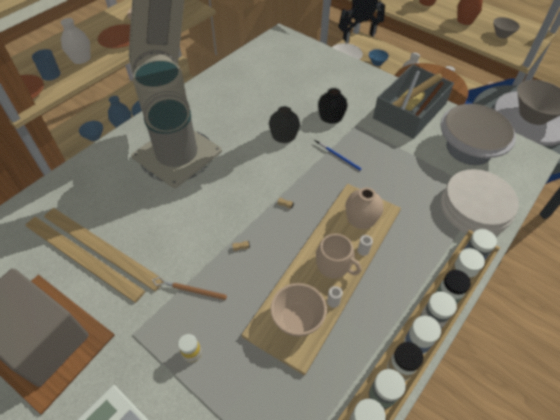

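View pics/top0.png

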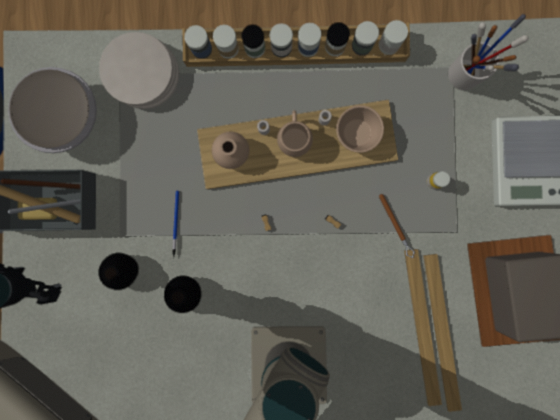

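The scene shows three buff pots on the ware board. In the top view, left to right, they are the vase (230,150), mug (294,136, handle pointing away) and bowl (360,130). The black vase-shaped things at (118,271) and (182,293) stand off the board and are not meant. I'll confirm this in one enlarged crop.

```bash
python3 - <<'E'
import cv2
im=cv2.imread("pics/top0.png")[90:240,190:410]
cv2.imwrite("pics/crop.png",cv2.resize(im,None,fx=3.6,fy=3.6,interpolation=cv2.INTER_CUBIC))
E
```

```text
(no output)
```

View pics/crop.png

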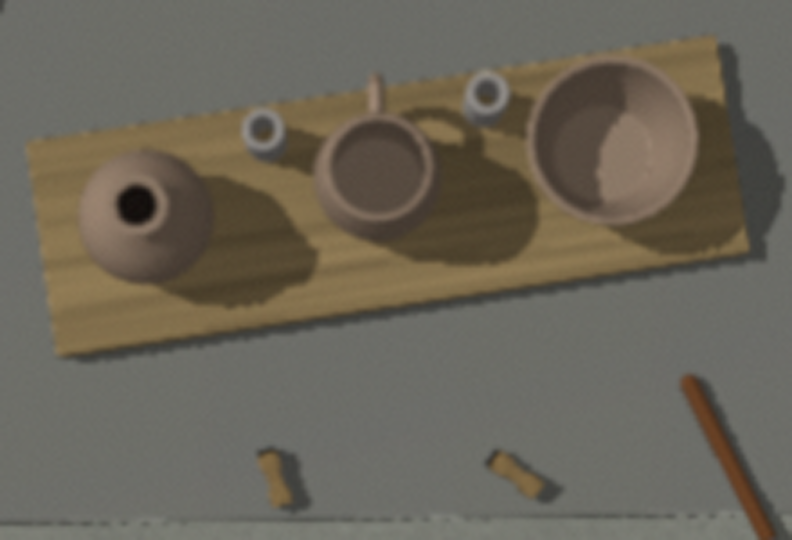

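The crop confirms the three buff pots: vase belly centred at crop (146,216), mug rim at (382,167) and bowl rim at (612,141). The posts are behind them at (264,130) and (488,92).

```bash
cat >h.py <<'E'
import cv2,numpy as np
from bench import manip,cams
def pt(cam,uv,z):
    i=cams.camera_info(cam);M=i["camera_from_world"]
    n=cv2.undistortPoints(np.array([[uv]],float),i["K"],i["dist"])[0,0]
    d=M[:3,:3].T@np.array([n[0],-n[1],-1]);o=-M[:3,:3].T@M[:3,3]
    return o+d*(z-o[2])/d[2]
E
python3 - <<'E'
from h import *
for n,u,v,z in[("vase",146,216,.07),("vasetop",136,205,.124),("mug",382,167,.108),("bowl",612,141,.084),("posta",264,130,.074),("postb",488,92,.074),("nl",58,356,.024),("nr",748,252,.024),("fl",28,142,.024),("fr",716,38,.024),("sa",275,480,.02),("sb",515,475,.02),("trim",688,380,.015)]:
    print(n,pt("top",(190+u/3.6-.35,90+v/3.6-.35),z).round(4))
i=cams.camera_info("scene")
E
```

```text
vase [0.59  0.148 0.07 ]
vasetop [0.5892 0.1484 0.124 ]
mug [ 0.6167 -0.0281  0.108 ]
bowl [ 0.6373 -0.1975  0.084 ]
posta [0.6523 0.0588 0.074 ]
postb [ 0.6777 -0.1082  0.074 ]
nl [0.4896 0.2229 0.024 ]
nr [ 0.5618 -0.3088  0.024 ]
fl [0.6565 0.2449 0.024 ]
fr [ 0.7273 -0.2876  0.024 ]
sa [0.3916 0.0562 0.02  ]
sb [ 0.3932 -0.1287  0.02  ]
trim [ 0.4648 -0.2632  0.015 ]
```

Call:
{"fn": "play_rows", "kwargs": {"moves": [{"hand": 0, "xyz": [0, 0, 0], "roll": -6.4}, {"hand": 0, "xyz": [0, 0, 0], "roll": -6.4}, {"hand": 0, "xyz": [0, 0, 0], "roll": -6.4}, {"hand": 0, "xyz": [0, 0, 0], "roll": -6.4}, {"hand": 0, "xyz": [-1.6, -3, 0], "roll": 0}, {"hand": 0, "xyz": [-1.6, -3, 0], "roll": 0}, {"hand": 0, "xyz": [-1.6, -3, 0], "roll": 0}, {"hand": 0, "xyz": [-1.6, -3, 0], "roll": 0}]}}

```text
clock: 0.77
eef_pos: [0.3336, 0.4425, 0.2477]
tool_rot: [-3.141, -0.001, -3.14]
force: [1.2, -0.4, 0.2]
opening: -0.0001
grasp_force: 0.0
```

Call:
{"fn": "play_rows", "kwargs": {"moves": [{"hand": 0, "xyz": [-1.9, -3.6, 0], "roll": 0}, {"hand": 0, "xyz": [-1.9, -3.6, 0], "roll": 0}, {"hand": 0, "xyz": [-1.9, -3.6, 0], "roll": 0}, {"hand": 0, "xyz": [-1.9, -3.6, 0], "roll": 0}, {"hand": 0, "xyz": [-1.9, -3.6, 0], "roll": 0}, {"hand": 0, "xyz": [-1.9, -3.6, 0], "roll": 0}, {"hand": 0, "xyz": [-1.9, -3.6, 0], "roll": 0}, {"hand": 0, "xyz": [-1.9, -3.6, 0], "roll": 0}]}}

```text
clock: 1.43
eef_pos: [0.486, 0.1541, 0.248]
tool_rot: [-3.142, -0.001, -3.141]
force: [0.9, 1.3, -0.1]
opening: 0.0001
grasp_force: 0.0
```

```bash
python3 -c "
from bench import manip
s=manip.state();print(s['eef_pos'],s['tool_rot'],s['force'],s['joint_positions'])"
```

```text
[0.48604459 0.15414976 0.24800429] [-3.14156282e+00 -5.22616219e-04 -3.14054304e+00] [ 0.87579704  1.33566455 -0.094338  ] [ 1.80247958e-01  7.28342224e-02 -2.71877590e-01  1.22660408e+00
  6.37990873e-05  1.79198317e-01]
```

Call:
{"fn": "play_rows", "kwargs": {"moves": [{"hand": 0, "xyz": [0, -0.5, 3], "roll": 0}, {"hand": 0, "xyz": [0, 0, 3.5], "roll": 0}, {"hand": 0, "xyz": [0, 0, 3.5], "roll": 0}, {"hand": 0, "xyz": [0, 0, 3.5], "roll": 0}, {"hand": 0, "xyz": [0, 0, 2], "roll": 0}, {"hand": 0, "xyz": [0, 0, 1.1], "roll": 0}, {"hand": 0, "xyz": [0, 0, 0], "roll": 0}, {"hand": 0, "xyz": [0, 0, 0], "roll": 0}]}}

```text
clock: 2.1
eef_pos: [0.4859, 0.1512, 0.0824]
tool_rot: [-3.142, -0.001, -3.14]
force: [1.3, 0.0, 1.1]
opening: 0.0001
grasp_force: 0.0
```

```bash
python3 - <<'E'
from h import *
s=manip.state();print(s['eef_pos'],s['force'])
cv2.imwrite("pics/wrist1.png",cams.grab_frame("wrist")[:,:,::-1])
E
```

```text
[0.48590436 0.15119377 0.08240314] [1.2626922  0.00963049 1.05839163]
```

View pics/wrist1.png

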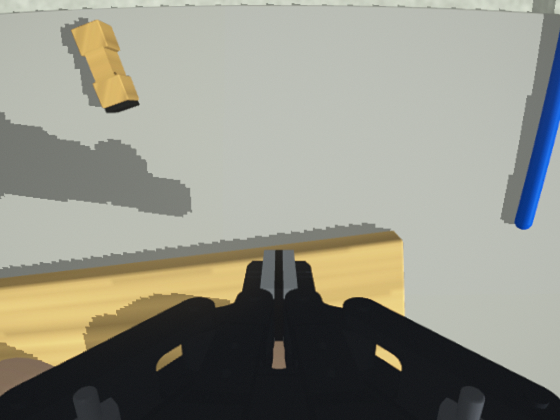

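The wrist view shows the closed fingertips at (280,260) above the near edge of the board and nothing close by. The pot itself is hidden below the frame. I'll approach slowly towards +x.

Call:
{"fn": "play_rows", "kwargs": {"moves": [{"hand": 0, "xyz": [-1, -0.3, 0], "roll": 0}, {"hand": 0, "xyz": [-1, 0, 0], "roll": 0}, {"hand": 0, "xyz": [-0.8, 0, 0], "roll": 0}, {"hand": 0, "xyz": [-0.4, 0, 0], "roll": 0}, {"hand": 0, "xyz": [0, 0, 0], "roll": 0}, {"hand": 0, "xyz": [0, 0, 0], "roll": 0}]}}

```text
clock: 2.65
eef_pos: [0.5184, 0.1482, 0.0825]
tool_rot: [3.142, 0.0, -3.141]
force: [0.2, -0.1, -0.3]
opening: 0.0002
grasp_force: 0.0
```

Call:
{"fn": "play_rows", "kwargs": {"moves": [{"hand": 0, "xyz": [-0.1, 0, 0], "roll": 0}, {"hand": 0, "xyz": [-0.1, 0, 0], "roll": 0}, {"hand": 0, "xyz": [-0.1, 0, 0], "roll": 0}]}}

```text
clock: 2.9
eef_pos: [0.5205, 0.1482, 0.0821]
tool_rot: [-3.142, -0.001, -3.14]
force: [0.8, 0.0, 0.4]
opening: -0.0002
grasp_force: 0.0
```

Call:
{"fn": "play_rows", "kwargs": {"moves": [{"hand": 0, "xyz": [-0.1, 0, 0], "roll": 0}, {"hand": 0, "xyz": [-0.1, 0, 0], "roll": 0}]}}

```text
clock: 3.07
eef_pos: [0.5228, 0.1482, 0.0823]
tool_rot: [-3.142, -0.0, -3.141]
force: [-0.3, -0.2, 0.7]
opening: -0.0002
grasp_force: 0.0
```

Call:
{"fn": "play_rows", "kwargs": {"moves": [{"hand": 0, "xyz": [-0.1, 0, 0], "roll": 0}, {"hand": 0, "xyz": [-0.1, 0, 0], "roll": 0}]}}

```text
clock: 3.23
eef_pos: [0.525, 0.1482, 0.0823]
tool_rot: [3.142, 0.0, -3.141]
force: [-0.2, 0.5, -0.1]
opening: 0.0001
grasp_force: 0.0
```

Call:
{"fn": "play_rows", "kwargs": {"moves": [{"hand": 0, "xyz": [-0.1, 0, 0], "roll": 0}, {"hand": 0, "xyz": [-0.1, 0, 0], "roll": 0}]}}

```text
clock: 3.4
eef_pos: [0.5271, 0.1482, 0.0823]
tool_rot: [3.142, 0.0, -3.141]
force: [0.1, 0.9, -0.2]
opening: 0.0002
grasp_force: 0.0
```

Call:
{"fn": "play_rows", "kwargs": {"moves": [{"hand": 0, "xyz": [-0.1, 0, 0], "roll": 0}, {"hand": 0, "xyz": [-0.1, 0, 0], "roll": 0}]}}

```text
clock: 3.57
eef_pos: [0.5275, 0.1481, 0.0821]
tool_rot: [3.142, -0.003, -3.14]
force: [-4.9, -0.4, 4.7]
opening: 0.0001
grasp_force: 2.6
```

Call:
{"fn": "play_rows", "kwargs": {"moves": [{"hand": 0, "xyz": [-0.1, 0, 0], "roll": 0}]}}

```text
clock: 3.65
eef_pos: [0.5275, 0.1481, 0.0819]
tool_rot: [3.142, -0.005, -3.14]
force: [-7.2, 0.8, 5.7]
opening: -0.0004
grasp_force: 3.7
```

Contact came at x=0.5275, as predicted, with about 7 N. I'll back off and go on to the mug.

Call:
{"fn": "play_rows", "kwargs": {"moves": [{"hand": 0, "xyz": [1, 0, 0], "roll": 0}, {"hand": 0, "xyz": [2, 0, 0], "roll": 0}, {"hand": 0, "xyz": [1.5, -1, 0], "roll": 0}, {"hand": 0, "xyz": [0, -3.5, 0], "roll": 0}, {"hand": 0, "xyz": [0, -4, 0], "roll": 0}, {"hand": 0, "xyz": [-1, -4, 0], "roll": 0}, {"hand": 0, "xyz": [-1.5, -3.5, 0], "roll": 0}, {"hand": 0, "xyz": [-1.5, -1.6, 0], "roll": 0}]}}

```text
clock: 4.32
eef_pos: [0.5255, -0.0315, 0.0827]
tool_rot: [-3.139, 0.002, 3.139]
force: [0.1, 0.6, 0.4]
opening: 0.0001
grasp_force: 0.0
```

Call:
{"fn": "play_rows", "kwargs": {"moves": [{"hand": 0, "xyz": [0, 0, 0], "roll": 0}, {"hand": 0, "xyz": [0, 0, 0], "roll": 0}, {"hand": 0, "xyz": [0, 0, 0], "roll": 0}]}}

```text
clock: 4.57
eef_pos: [0.5244, -0.0274, 0.0821]
tool_rot: [3.141, -0.001, -3.141]
force: [-0.1, -0.7, -0.5]
opening: -0.0003
grasp_force: 0.0
```

Call:
{"fn": "play_rows", "kwargs": {"moves": [{"hand": 0, "xyz": [-1, 0, 0], "roll": 0}, {"hand": 0, "xyz": [-0.9, 0, 0], "roll": 0}, {"hand": 0, "xyz": [-0.5, 0, 0], "roll": 0}, {"hand": 0, "xyz": [-0.2, 0, 0], "roll": 0}, {"hand": 0, "xyz": [0, 0, 0], "roll": 0}]}}

```text
clock: 4.98
eef_pos: [0.552, -0.0273, 0.0824]
tool_rot: [-3.141, 0.001, -3.14]
force: [0.6, 0.3, -0.1]
opening: -0.0001
grasp_force: 0.0
```

Call:
{"fn": "play_rows", "kwargs": {"moves": [{"hand": 0, "xyz": [-0.1, 0, 0], "roll": 0}, {"hand": 0, "xyz": [-0.1, 0, 0], "roll": 0}]}}

```text
clock: 5.15
eef_pos: [0.5527, -0.0276, 0.0821]
tool_rot: [3.142, -0.001, -3.14]
force: [-0.8, 0.7, -0.0]
opening: 0.0002
grasp_force: 0.0
```

Call:
{"fn": "play_rows", "kwargs": {"moves": [{"hand": 0, "xyz": [-0.1, 0, 0], "roll": 0}, {"hand": 0, "xyz": [-0.1, 0, 0], "roll": 0}]}}

```text
clock: 5.32
eef_pos: [0.5549, -0.0278, 0.0823]
tool_rot: [3.142, -0.0, -3.141]
force: [0.4, -0.2, -0.3]
opening: 0.0001
grasp_force: 0.0
```

Call:
{"fn": "play_rows", "kwargs": {"moves": [{"hand": 0, "xyz": [-0.1, 0, 0], "roll": 0}, {"hand": 0, "xyz": [-0.1, 0, 0], "roll": 0}]}}

```text
clock: 5.48
eef_pos: [0.5571, -0.0279, 0.0823]
tool_rot: [3.142, -0.0, -3.141]
force: [0.3, -0.5, -0.3]
opening: 0.0002
grasp_force: 0.0
```

Call:
{"fn": "play_rows", "kwargs": {"moves": [{"hand": 0, "xyz": [-0.1, 0, 0], "roll": 0}]}}

```text
clock: 5.57
eef_pos: [0.5581, -0.0279, 0.0824]
tool_rot: [-3.142, -0.0, -3.141]
force: [-2.5, 0.0, 0.2]
opening: 0.0
grasp_force: 1.2
```

Call:
{"fn": "play_rows", "kwargs": {"moves": [{"hand": 0, "xyz": [-0.05, 0, 0], "roll": 0}]}}

```text
clock: 5.65
eef_pos: [0.5581, -0.0278, 0.0822]
tool_rot: [-3.142, -0.001, -3.141]
force: [-2.3, -0.1, 1.8]
opening: 0.0
grasp_force: 1.1
```

Call:
{"fn": "play_rows", "kwargs": {"moves": [{"hand": 0, "xyz": [1, 0, 0], "roll": 0}, {"hand": 0, "xyz": [2, 0, 0], "roll": 0}, {"hand": 0, "xyz": [1.5, -1, 0], "roll": 0}, {"hand": 0, "xyz": [0, -3.5, 0], "roll": 0}, {"hand": 0, "xyz": [0, -4, 0], "roll": 0}, {"hand": 0, "xyz": [0, -4, 0], "roll": 0}, {"hand": 0, "xyz": [0, -3.2, 0], "roll": 0}, {"hand": 0, "xyz": [-0.5, -1.3, 0], "roll": 0}]}}

```text
clock: 6.32
eef_pos: [0.518, -0.2016, 0.0826]
tool_rot: [-3.14, 0.001, 3.139]
force: [1.7, 0.9, 0.2]
opening: 0.0
grasp_force: 0.0
```

Call:
{"fn": "play_rows", "kwargs": {"moves": [{"hand": 0, "xyz": [0, 0, 0], "roll": 0}, {"hand": 0, "xyz": [0, 0, 0], "roll": 0}, {"hand": 0, "xyz": [0, 0, 0], "roll": 0}]}}

```text
clock: 6.57
eef_pos: [0.518, -0.1965, 0.082]
tool_rot: [3.14, -0.001, -3.14]
force: [-0.3, 0.6, -0.7]
opening: 0.0001
grasp_force: 0.0
```

Call:
{"fn": "play_rows", "kwargs": {"moves": [{"hand": 0, "xyz": [-1, 0, 0], "roll": 0}, {"hand": 0, "xyz": [-1.2, 0, 0], "roll": 0}, {"hand": 0, "xyz": [-0.9, 0, 0], "roll": 0}, {"hand": 0, "xyz": [-0.5, 0, 0], "roll": 0}, {"hand": 0, "xyz": [0, 0, 0], "roll": 0}]}}

```text
clock: 6.98
eef_pos: [0.5564, -0.1971, 0.0825]
tool_rot: [-3.141, 0.001, -3.139]
force: [0.2, 0.2, 0.3]
opening: 0.0001
grasp_force: 0.0
```

Call:
{"fn": "play_rows", "kwargs": {"moves": [{"hand": 0, "xyz": [-0.1, 0, 0], "roll": 0}, {"hand": 0, "xyz": [-0.1, 0, 0], "roll": 0}]}}

```text
clock: 7.15
eef_pos: [0.5564, -0.1973, 0.0821]
tool_rot: [3.141, -0.001, -3.14]
force: [0.2, 0.2, -0.8]
opening: 0.0004
grasp_force: 0.0
```

Call:
{"fn": "play_rows", "kwargs": {"moves": [{"hand": 0, "xyz": [-0.1, 0, 0], "roll": 0}, {"hand": 0, "xyz": [-0.1, 0, 0], "roll": 0}]}}

```text
clock: 7.32
eef_pos: [0.5584, -0.1977, 0.0822]
tool_rot: [3.141, -0.0, -3.141]
force: [-0.2, -0.0, 0.0]
opening: -0.0001
grasp_force: 0.0
```

Call:
{"fn": "play_rows", "kwargs": {"moves": [{"hand": 0, "xyz": [-0.1, 0, 0], "roll": 0}, {"hand": 0, "xyz": [-0.1, 0, 0], "roll": 0}]}}

```text
clock: 7.48
eef_pos: [0.5606, -0.1979, 0.0823]
tool_rot: [3.142, -0.0, -3.141]
force: [0.1, -0.9, -0.6]
opening: 0.0001
grasp_force: 0.0
```

Call:
{"fn": "play_rows", "kwargs": {"moves": [{"hand": 0, "xyz": [-0.1, 0, 0], "roll": 0}, {"hand": 0, "xyz": [-0.1, 0, 0], "roll": 0}]}}

```text
clock: 7.65
eef_pos: [0.5628, -0.1979, 0.0824]
tool_rot: [-3.142, 0.0, -3.141]
force: [-1.3, 0.1, 0.3]
opening: 0.0004
grasp_force: 0.3
```

Call:
{"fn": "play_rows", "kwargs": {"moves": [{"hand": 0, "xyz": [-0.1, 0, 0], "roll": 0}]}}

```text
clock: 7.73
eef_pos: [0.563, -0.1978, 0.0822]
tool_rot: [-3.141, -0.002, -3.141]
force: [-3.4, 0.4, 2.2]
opening: 0.0003
grasp_force: 1.6
```

Contact with the bowl at 3.4 N. I'll back off and check.

Call:
{"fn": "play_rows", "kwargs": {"moves": [{"hand": 0, "xyz": [1, 0, 0], "roll": 0}, {"hand": 0, "xyz": [3, 0, 0], "roll": 0}, {"hand": 0, "xyz": [3, 0, 0], "roll": 0}, {"hand": 0, "xyz": [1, 0, -2], "roll": 0}, {"hand": 0, "xyz": [0, 0, -4], "roll": 0}, {"hand": 0, "xyz": [0, 0, -3], "roll": 0}, {"hand": 0, "xyz": [0, 0, 0], "roll": 0}, {"hand": 0, "xyz": [0, 0, 0], "roll": 0}]}}

```text
clock: 8.4
eef_pos: [0.485, -0.1988, 0.1748]
tool_rot: [-3.139, 0.005, -3.141]
force: [0.2, -0.6, -0.2]
opening: 0.0002
grasp_force: 0.0
```

Call:
{"fn": "play_rows", "kwargs": {"moves": [{"hand": 0, "xyz": [0, 0, 0], "roll": 0}, {"hand": 0, "xyz": [0, 0, 0], "roll": 0}, {"hand": 0, "xyz": [0, 0, 0], "roll": 0}, {"hand": 0, "xyz": [0, 0, 0], "roll": 0}]}}

```text
clock: 8.73
eef_pos: [0.4828, -0.1973, 0.1708]
tool_rot: [3.14, -0.003, -3.14]
force: [-0.0, -0.3, 0.2]
opening: -0.0
grasp_force: 0.0
```

```bash
python3 - <<'E'
from h import *
cv2.imwrite("pics/top2.png",cams.grab_frame("top")[:,:,::-1])
E
```

```text
(no output)
```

View pics/top2.png

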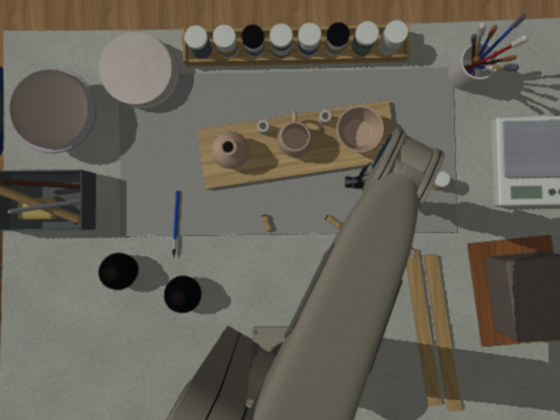

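The pots at (230,150), (294,136) and (360,130) and both posts stand where they were, and the arm is clear.

```bash
python3 -c "
from bench import job
print(job.job_done())"
```

```text
the job is handed in; nothing more can be done
None
```

I tapped the vase, mug and bowl in that order, left to right, at about 7, 2.5 and 3.4 N, backed clear after each tap, and handed the job in at about 9 s; the last picture showed no pot or post visibly moved, but the hand-in returned no verdict.

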